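Line up the check weights by size on the rail

ROBOT

A 7-joint arm with a two-finger parallel gripper is mounted at the origin on the work surface; the furniture and walls round the work are solid. World frame = base frame: x ahead of the robot, y to its left, z up, the work surface at z = 0. Lengths are in m, angles in degrees, forces in N, time in s.
With the tool pointing down it reaches from about 0.4 to 0.85 m from the base axis. Payload 4.4 kg.
Tool frame: the origin (TCP) lies midway between the tips of the shut fingers; the grasp point (between the pads) lies 19 mm behind it (arm.grip_point_offset is the distance from the TCP to the grasp point, in m); z points along the fingers, y is the line along which they close (so a half turn about z gives the same grasp; the last joint's range is limited). The gripper opens to 94 mm and grips with 3 to 60 N. Pads are 16 mm wide; open, the fingers measure 119 mm over their backs; the gripper's body (75 mm by 177 mm) begins 78 mm behind the grasp point.
Start: joints at [-77.682, 36.005, 2.206, 86.941, -1.547, 57.084, -1.146], TCP at [0.18, 0.625, 0.205] pointing down, gripper open.
Joint ranges: [-175.42, 175.42], [-21.48, 121.26], [-71.46, 75.88], [10.55, 141.38], [-63.04, 243.04], [13.31, 113.54], [-168.57, 168.57]. Speed limits (degrees/s): [147.25, 147.25, 180, 180, 180, 180, 180].

INTERFACE

Orientations are given as [roll, pitch, yaw] about the fixed x, y, z axes, in that order (R = Rz(yaw) Ry(pitch) Rx(roll)).
In Python, from cell import arm gives the robot as it stands. The module is installed in compiled form; this text tells all that it offers.
- The arm moves only by the shell command python3 -m inch 'ROWS'. ROWS is a JSON object of lists of equal length, an entry for each row: "delta_pos": the shift along the tool's x, y, z in cm, a list of three; "rot": the turn, a rotation vector about the tool's x, y, z in rad, a list of three; "hand": the finger opening in cm, from 0 to 9.4. A call has 1 to 20 rows; each row is the pose to reach, as a shift and turn from the pose commanded when the call began, along the tool's axes at that moment; what a row does not reach only later rows make up. A row lasts 1/12 s, in which the tool goes at most 41.7 mm and 7.16 degrees, less where a joint would pass 70% of its speed; a pose out of reach is approached as far as the arm can. A call with a gripper value outside its range is refused whole. The fingers move at their own pace and stop on an object; the grip force is fixed at half the most. Time passes only in rows, so rows that repeat a pose let the fingers close. It gives the time, the measured TCP pose, the force, the opening and the grip force at its end, in the units of the state.
- arm.observe(): the state, without advancing time (a new reading comes with each control period).
- arm.snapshot(name): name is "side" or "top" or "wrist"; returns (picture, depth): 384x512x3 uint8, red, green, blue; 384x512 float32, m along the optical axis (not along the pixel's ray), 0 where there is no reading.
- arm.get_calibration(name): a dict with "camera_matrix" (3x3 intrinsics, pixels), "T" (4x4, takes a point from camera to world coordinates); the wrist camera has in their place "mount" (4x4, takes a point from camera to tool coordinates, whose origin is the TCP and whose axes are the flange's). Camera axes: x right, y down, z forward; pixel columns grow to the right and rows downward; lengths in m; the calibration is good to about 2 mm. A picture is of the moment at which its call begins: read the wrist's pose just before it. get_calibration takes no time and is no camera call.
- arm.job_done(): hands the job in; it is judged then, once.
The state is a dict: "time_s": time; "joint_pos": joint angles; "qvel": joint speeds; "joint_torque": joint torques, N m; "eef_pos": TCP position; "orientation": TCP orientation; "force": force on the tool from outside, world axes, zero at the start; "ft_torque": the same for the moment, N m; "opening": finger opening in m; "finger_force": force on a finger pad.
Only numpy, scipy, OpenCV 4.12 (cv2) and the standard library are available. Lean on these libraries where they do the work, as an engineer would, in place of code of your own. Each camera call takes 0.05 s, during which the arm holds its last target. There are 200 camera calls.

TASK

Take the four loose steel check weights off the blue mat and stand them in order of size along the aluminium rail, one upright in the middle of each black disc: the largest on the disc next to the red end stop, then ever smaller, with the smallest on the disc farthest from it. Leave the beaker and the dish where they are.

Things in the scene. Friction and masses are not known exactly. Their poses are not given: they have to be found in the camera images.
- weight_a: the largest of four loose steel check weights, a round cylinder with a narrower round knob on top: body 44 mm across and 46 mm high, 68 mm high with the knob, knob 26 mm across, about 0.5 kg. Origin at the centre of its underside, z up. It starts standing on a fixed blue mat, 190 mm square and 3 mm thick, beside the other weights (centres at least 70 mm apart).
- weight_b: the second largest of four loose steel check weights, a round cylinder with a narrower round knob on top: body 36 mm across and 38 mm high, 56 mm high with the knob, knob 22 mm across, about 0.3 kg. Origin at the centre of its underside, z up. It starts standing on a fixed blue mat, 190 mm square and 3 mm thick, beside the other weights (centres at least 70 mm apart).
- weight_c: the second smallest of four loose steel check weights, a round cylinder with a narrower round knob on top: body 29 mm across and 29 mm high, 44 mm high with the knob, knob 18 mm across, about 0.15 kg. Origin at the centre of its underside, z up. It starts standing on a fixed blue mat, 190 mm square and 3 mm thick, beside the other weights (centres at least 70 mm apart).
- weight_d: the smallest of four loose steel check weights, a round cylinder with a narrower round knob on top: body 22 mm across and 22 mm high, 34 mm high with the knob, knob 14 mm across, about 0.06 kg. Origin at the centre of its underside, z up. It starts standing on a fixed blue mat, 190 mm square and 3 mm thick, beside the other weights (centres at least 70 mm apart).
- mark_1: the first disc, next to the raised red end stop, of four equal black discs (50 mm across, 2 mm thick, white dot in the middle) in a row 62 mm apart on a fixed aluminium rail (264 x 66 x 10 mm; red stop 12 mm higher, 27 mm from the first disc's centre). Origin at the centre of the disc's underside, its top face 2 mm above; x along the row away from the red stop, z up.
- mark_2: the second disc from the red end stop, of four equal black discs (50 mm across, 2 mm thick, white dot in the middle) in a row 62 mm apart on a fixed aluminium rail (264 x 66 x 10 mm; red stop 12 mm higher, 27 mm from the first disc's centre). Origin at the centre of the disc's underside, its top face 2 mm above; x along the row away from the red stop, z up.
- mark_3: the third disc from the red end stop, of four equal black discs (50 mm across, 2 mm thick, white dot in the middle) in a row 62 mm apart on a fixed aluminium rail (264 x 66 x 10 mm; red stop 12 mm higher, 27 mm from the first disc's centre). Origin at the centre of the disc's underside, its top face 2 mm above; x along the row away from the red stop, z up.
- mark_4: the fourth and last disc, farthest from the red end stop, of four equal black discs (50 mm across, 2 mm thick, white dot in the middle) in a row 62 mm apart on a fixed aluminium rail (264 x 66 x 10 mm; red stop 12 mm higher, 27 mm from the first disc's centre). Origin at the centre of the disc's underside, its top face 2 mm above; x along the row away from the red stop, z up.
- beaker: empty clear beaker, 53 mm across and 66 mm high, standing loose on the worktop beyond the mat and rail; to be left alone. Origin at the centre of its underside.
- petri_dish: open clear dish with small pellets, 60 mm across and 13 mm high, loose on the worktop between the mat and rail, towards the robot; to be left alone. Origin at the centre of its underside.
There are look-alikes about, which are no part of the job. Leave any orange or purple look-alike of the weight_a alone.

How it is judged:
By the outcome, as a careful person would: the job done as asked, in the order asked, and still so for the second after the job is handed in, with the robot touching nothing.
It also fails if it takes over 112 s, if anything falls off the work surface, if the arm or the gripper's body presses on something with over 40 N, if the wrist force passes 120 N, or if a joint passes its speed limit or range.

## Working session

There is one attempt and no reset: what is moved stays moved. The work goes in short steps, Python scripts to look and compute and a shell command to move; the robot and the scene stay as the last step left them, time stands still between calls to the robot, and variables do not carry over. Pictures are saved under pics/ and viewed, at most 14 in all, crops included, and the job is handed in when it is done.

```bash
mkdir -p pics
cat > h.py <<'E'
import numpy as np,cv2
from cell import arm
def snap(n,tag):
    p,d=arm.snapshot(n); np.savez(f'{tag}.npz',p=p,d=d); cv2.imwrite(f'pics/{tag}.png',p[:,:,::-1]); return p,d
def w(n,u,v,z):
    c=arm.get_calibration(n);K=np.array(c['camera_matrix']);T=np.array(c['T'])
    r=T[:3,:3]@np.linalg.solve(K,[u,v,1.]);o=T[:3,3]
    return o+r*(z-o[2])/r[2]
def wd(n,u,v,d):
    c=arm.get_calibration(n);K=np.array(c['camera_matrix']);T=np.array(c['T'])
    return T[:3,:3]@(np.linalg.solve(K,[u,v,1.])*d)+T[:3,3]
E
python3 - <<'E'
from h import *
s=arm.observe();print(s)
for n in('top','side'):
    snap(n,n+'0');print(arm.get_calibration(n))
E
```

```text
{'time_s': 0.0, 'joint_pos': array([-77.68258167,  36.05676892,   2.20369954,  86.99486032,
        -1.54776876,  57.08396889,  -1.14583966]), 'qvel': array([ 0.09085036,  0.03058392,  0.05031312,  0.06947926, -0.01200287,
       -0.01940329,  0.06990014]), 'joint_torque': array([-4.81711031e-04, -5.49731004e+01,  1.14347208e+00, -1.86628014e+01,
       -5.22601779e-02,  2.37905513e-02,  1.60254936e-04]), 'eef_pos': array([0.17991483, 0.62391867, 0.20458513]), 'orientation': array([-1.79894116e+02,  1.27777837e-03,  1.63911278e+02]), 'force': array([-0.26257279,  0.02224608,  0.05930813]), 'ft_torque': array([ 0.03579616, -0.04581208,  0.0088882 ]), 'finger_force': 0.0, 'opening': 0.09391859384507785}
{'camera_matrix': array([[354.36392791,   0.        , 254.19985265],
       [  0.        , 354.36392791, 192.32357295],
       [  0.        ,   0.        ,   1.        ]]), 'T': array([[-6.96282250e-02, -9.75912710e-01,  2.06751766e-01,
         3.82778575e-01],
       [-9.97572868e-01,  6.82269297e-02, -1.39089514e-02,
        -7.03792756e-02],
       [-5.32115791e-04, -2.07218408e-01, -9.78294561e-01,
         9.82651797e-01],
       [ 0.00000000e+00,  0.00000000e+00,  0.00000000e+00,
         1.00000000e+00]])}
{'camera_matrix': array([[355.34587016,   0.        , 252.60346571],
       [  0.        , 355.34587016, 196.10592367],
       [  0.        ,   0.        ,   1.        ]]), 'T': array([[ 0.9983216 , -0.02411821,  0.0526525 ,  0.50632442],
       [-0.05786475, -0.45270006,  0.8897833 , -0.95891614],
       [ 0.00237581, -0.89133662, -0.45333585,  0.47445891],
       [ 0.        ,  0.        ,  0.        ,  1.        ]])}
```

View pics/top0.png

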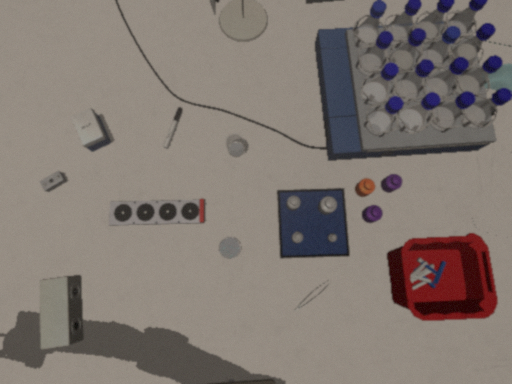

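View pics/side0.png

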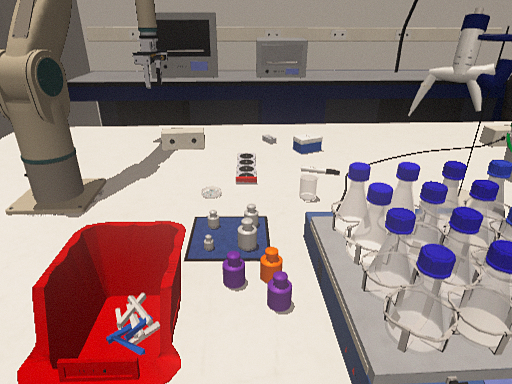

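The top view shows the steel weights on the mat: large (329,204), second (293,202), third (298,238) and smallest (333,238). The look-alikes are orange (366,186) and purple (392,182) and (373,213), all off the mat. The red stop is at (202,210), so mark_1 is at (190,211) and mark_4 at (123,212). I'll confirm this in an enlarged crop.

Run:
```python
from h import *
p=np.load('top0.npz')['p'][:,:,::-1]
a=cv2.resize(p[180:265,270:400],None,fx=6,fy=6,interpolation=cv2.INTER_CUBIC)[:, :780]
b=cv2.resize(p[190:232,100:230],None,fx=6,fy=6,interpolation=cv2.INTER_CUBIC)
cv2.imwrite('pics/c1.png',a);cv2.imwrite('pics/c2.png',b)
```

```text
(no output)
```

View pics/c1.png

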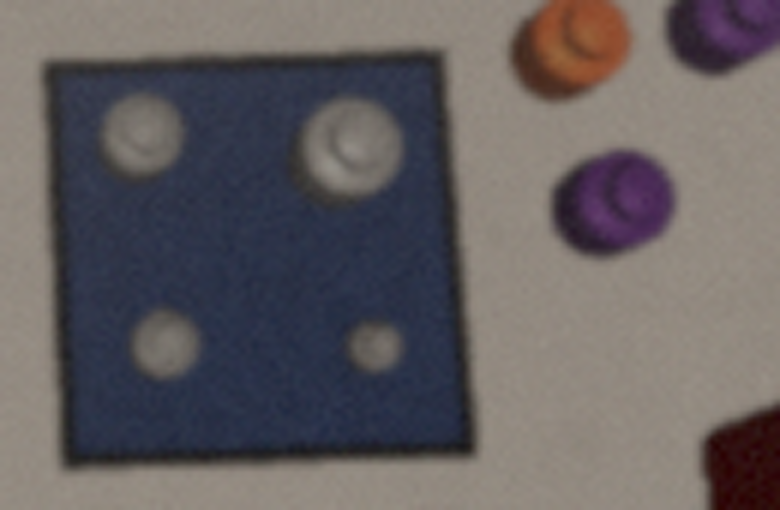

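View pics/c2.png

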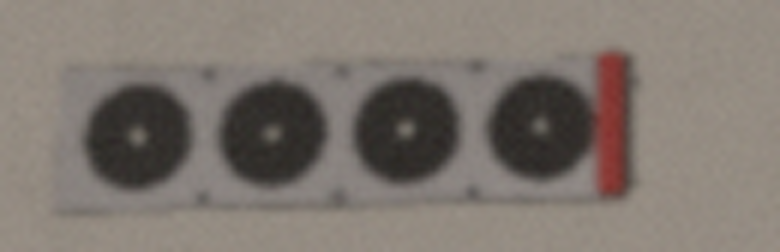

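The crop confirms four steel weights on the mat, in crop pixels: A (352,147), B (144,134), C (166,344), D (376,345). The coloured ones are outside it. The disc dots are at (541,126), (406,129), (272,133) and (138,136), with the red stop beside the first.

Run:
```python
from h import *
f=lambda x,o:(x+.5)/6-.5+o
d=np.load('top0.npz')['d']
for n,x,y,z in [('A',352,147,.049),('B',144,134,.041),('C',166,344,.032),('D',376,345,.025),('matTL',46,64,.003),('matTR',440,53,.003),('matBR',472,453,.003),('matBL',66,465,.003)]:
    u,v=f(x,270),f(y,180);q=wd('top',u,v,d[round(v),round(u)]);print(n,w('top',u,v,z).round(4),q.round(4))
P=[]
for x,y in [(541,126),(406,129),(272,133),(138,136)]:
    u,v=f(x,100),f(y,190);q=w('top',u,v,.012);P.append(q);print(q.round(4),wd('top',u,v,d[round(v),round(u)]).round(4))
D=np.diff(P,axis=0);print(np.linalg.norm(D,axis=1),np.degrees(np.arctan2(D[:,1],D[:,0])))
for n,u,v,z in[('beaker',235,147,.0),('dish',230,247,.0)]:print(n,w('top',u,v,z))
c=arm.get_calibration('wrist');print(c)
```

```text
A [ 0.5342 -0.2789  0.049 ] [ 0.5311 -0.2747  0.0681]
B [ 0.548 -0.188  0.041] [ 0.5454 -0.1862  0.0553]
C [ 0.4542 -0.1901  0.032 ] [ 0.453  -0.1881  0.0477]
D [ 0.4477 -0.2849  0.025 ] [ 0.4472 -0.283   0.0332]
matTL [ 0.5913 -0.1498  0.003 ] [ 5.918e-01 -1.500e-01  3.000e-04]
matTR [ 0.5836 -0.3357  0.003 ] [ 5.842e-01 -3.366e-01 -2.000e-04]
matBR [ 0.3977 -0.3276  0.003 ] [ 0.3976 -0.3273  0.0045]
matBL [ 0.4052 -0.1434  0.003 ] [ 0.4052 -0.1435  0.001 ]
[0.5488 0.0975 0.012 ] [0.5488 0.0975 0.012 ]
[0.5517 0.1597 0.012 ] [0.5519 0.1599 0.011 ]
[0.5542 0.2214 0.012 ] [0.5544 0.2219 0.0105]
[0.5571 0.2831 0.012 ] [0.5576 0.2842 0.0091]
[0.06227661 0.06176517 0.06174428] [87.29071862 87.73336271 87.30022616]
beaker [ 0.72900694 -0.03794531  0.        ]
dish [ 0.44204395 -0.00740345  0.        ]
{'camera_matrix': array([[266.88510004,   0.        , 254.66914359],
       [  0.        , 266.88510004, 191.35305404],
       [  0.        ,   0.        ,   1.        ]]), 'mount': array([[-9.21812256e-04, -9.69293795e-01, -2.45903822e-01,
         7.10722122e-02],
       [ 9.99999378e-01, -1.04796895e-03,  3.82174287e-04,
        -5.86777070e-04],
       [-6.28138735e-04, -2.45903317e-01,  9.69294158e-01,
        -1.80314327e-01],
       [ 0.00000000e+00,  0.00000000e+00,  0.00000000e+00,
         1.00000000e+00]])}
```

```bash
cat >> h.py <<'E'
from scipy.spatial.transform import Rotation as Ro
def to(*pts,yaw=87.4):
    s=arm.observe();R=Ro.from_euler('xyz',s['orientation'],degrees=True);p=s['eef_pos']
    print('pos',p.round(4),'ori',s['orientation'].round(2),'t',round(s['time_s'],2),'open',round(s['opening'],4))
    G=Ro.from_euler('xyz',[180,0,yaw],degrees=True)
    print('rot',(R.inv()*G).as_rotvec().round(4))
    for q in pts: print(q,(R.inv().apply(np.array(q)-p)*100).round(2))
E
python3 -c "
from h import *
to((.5,.3,.205),(.534,-.279,.2))"
```

```text
pos [0.1799 0.624  0.2047] ori [-179.9     0.    163.91] t 0.1 open 0.0939
rot [-1.4000e-03  1.2000e-03  1.3354e+00]
(0.5, 0.3, 0.205) [-3.973e+01 -2.226e+01  1.000e-02]
(0.534, -0.279, 0.2) [-59.04 -76.95   0.6 ]
```

```bash
python3 -m inch '{"delta_pos":[[-2,-1,0],[-5,-3,0],[-9,-5,0],[-13,-7.3,0],[-17,-9.5,0],[-21,-11.8,0],[-25,-14,0],[-29,-16.2,0],[-33,-18.5,0],[-36,-20.2,0],[-38.5,-21.6,0],[-39.7,-22.3,0],[-39.7,-22.3,0],[-39.7,-22.3,0]],"rot":[[0,0,0.1],[0,0,0.2],[0,0,0.3],[0,0,0.42],[0,0,0.54],[0,0,0.66],[0,0,0.78],[0,0,0.9],[0,0,1.02],[0,0,1.14],[0,0,1.25],[0,0,1.335],[0,0,1.335],[0,0,1.335]],"hand":[9.4,9.4,9.4,9.4,9.4,9.4,9.4,9.4,9.4,9.4,9.4,9.4,9.4,9.4]}'; python3 -c "
from h import *
to((.5,.3,.205),(.534,-.279,.2),(.5,-.16,.2))"
```

```text
time_s: 1.27
eef_pos: [0.5004, 0.2988, 0.2051]
orientation: [-180.0, 0.0, 87.3]
force: [-0.8, 1.6, 0.3]
opening: 0.0942
finger_force: 0.0
pos [0.5004 0.2988 0.2051] ori [-1.7998e+02  5.0000e-02  8.7280e+01] t 1.27 open 0.0942
rot [-0.0004  0.0008 -0.0021]
(0.5, 0.3, 0.205) [ 0.12 -0.05  0.01]
(0.534, -0.279, 0.2) [-57.56   6.1    0.55]
(0.5, -0.16, 0.2) [-45.83   2.14   0.55]
```

```bash
python3 -m inch '{"delta_pos":[[-2,0.2,0],[-6,0.6,0],[-10,1,0],[-14,1.4,0],[-18,1.8,0],[-22,2.2,0],[-26,2.6,0],[-30,3,0],[-34,3.5,0],[-38,4,0],[-42,4.4,0],[-46,4.8,0],[-50,5.2,0],[-54,5.7,0.2],[-56.5,6,0.4],[-57.56,6.1,0.5],[-57.56,6.1,0.5],[-57.56,6.1,0.5]],"rot":[[0,0,0],[0,0,0],[0,0,0],[0,0,0],[0,0,0],[0,0,0],[0,0,0],[0,0,0],[0,0,0],[0,0,0],[0,0,0],[0,0,0],[0,0,0],[0,0,0],[0,0,0],[0,0,0],[0,0,0],[0,0,0]],"hand":[9.4,9.4,9.4,9.4,9.4,9.4,9.4,9.4,9.4,9.4,9.4,9.4,9.4,9.4,9.4,9.4,9.4,9.4]}'
python3 - <<'E'
from h import *
s=arm.observe();np.savez('w1s.npz',p=s['eef_pos'],o=s['orientation'])
p,d=snap('wrist','w1')
cv2.imwrite('pics/w1b.png',cv2.resize(p[:,:,::-1],(768,576),interpolation=cv2.INTER_CUBIC))
to((.534,-.279,.2))
E
```

```text
time_s: 2.77
eef_pos: [0.5351, -0.2748, 0.1999]
orientation: [-179.9, -0.1, 87.6]
force: [-1.2, -0.3, 0.2]
opening: 0.0939
finger_force: 0.0
pos [ 0.5354 -0.274   0.2001] ori [-1.7997e+02 -1.6000e-01  8.7640e+01] t 2.82 open 0.0939
rot [-0.0006 -0.0028  0.0041]
(0.534, -0.279, 0.2) [-0.51 -0.12  0.  ]
```

View pics/w1b.png

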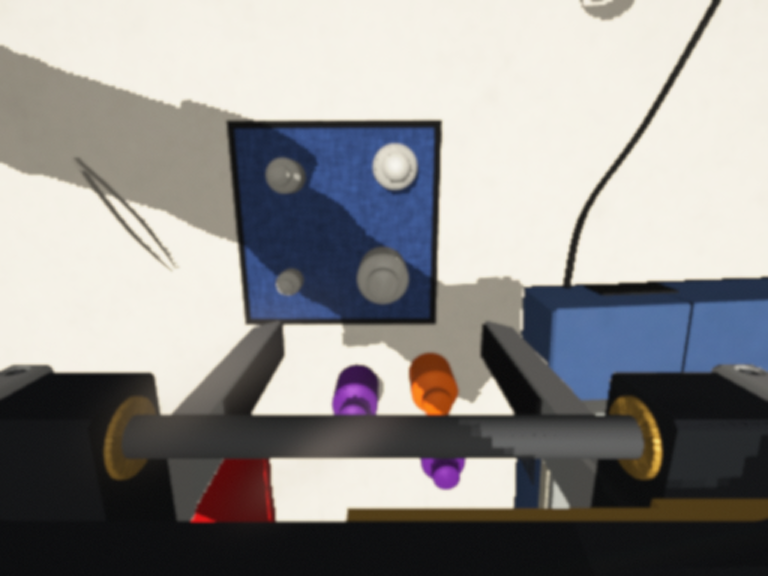

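Run:
```python
from h import *
c=arm.get_calibration('wrist');K=c['camera_matrix'];M=c['mount'];s=np.load('w1s.npz')
R=Ro.from_euler('xyz',s['o'],degrees=True).as_matrix()
def ww(x,y,z):
    u,v=(x+.5)/1.5-.5,(y+.5)/1.5-.5
    r=R@(M[:3,:3]@np.linalg.solve(K,[u,v,1.]));o=s['p']+R@M[:3,3]
    return (o+r*(z-o[2])/r[2]).round(4)
for n,x,y,z in[('A',383,267,.071),('B',398,165,.059),('C',291,176,.047),('D',290,282,.037),('TL',229,123,.003),('TR',440,123,.003),('BR',434,321,.003),('BL',248,322,.003)]:print(n,ww(x,y,z))
p=np.load('w1.npz')['p'][70:220,145:305,::-1]
cv2.imwrite('pics/w1c.png',cv2.resize(p,None,fx=4,fy=4,interpolation=cv2.INTER_CUBIC))
```

```text
A [ 0.5359 -0.2657  0.071 ]
B [ 0.5508 -0.1888  0.059 ]
C [ 0.4652 -0.1929  0.047 ]
D [ 0.4532 -0.2823  0.037 ]
TL [ 0.4054 -0.1441  0.003 ]
TR [ 0.5912 -0.1522  0.003 ]
BR [ 0.5836 -0.3358  0.003 ]
BL [ 0.399  -0.3289  0.003 ]
```

View pics/w1c.png

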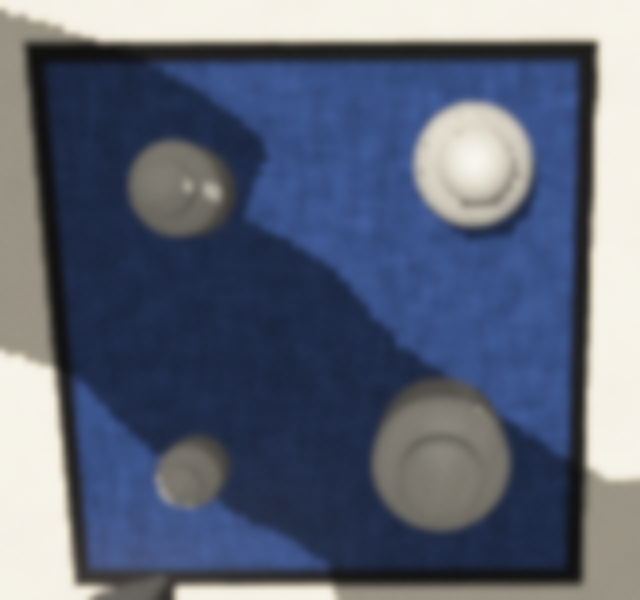

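Run:
```python
from h import *
c=arm.get_calibration('wrist');K=c['camera_matrix'];M=c['mount'];s=np.load('w1s.npz')
R=Ro.from_euler('xyz',s['o'],degrees=True).as_matrix()
def ww(x,y,z):
    u,v=(x+.5)/4-.5+145,(y+.5)/4-.5+70
    r=R@(M[:3,:3]@np.linalg.solve(K,[u,v,1.]));o=s['p']+R@M[:3,3]
    return (o+r*(z-o[2])/r[2]).round(4)
for n,x,y,z in[('Ak',442,477,.071),('A',441,465,.049),('Bk',477,164,.059),('B',474,163,.041),('Ck',163,190,.047),('C',174,189,.032),('Dk',188,480,.037),('D',188,476,.025)]:print(n,ww(x,y,z))
to((.533,-.2775,.125),(.533,-.2775,.013))
```

```text
Ak [ 0.5353 -0.2791  0.071 ]
A [ 0.5349 -0.2805  0.049 ]
Bk [ 0.5493 -0.1896  0.059 ]
B [ 0.549  -0.1885  0.041 ]
Ck [ 0.455  -0.1925  0.047 ]
C [ 0.4547 -0.1918  0.032 ]
Dk [ 0.4509 -0.2847  0.037 ]
D [ 0.448 -0.286  0.025]
pos [ 0.5354 -0.274   0.2001] ori [-1.7997e+02 -1.6000e-01  8.7640e+01] t 2.82 open 0.0939
rot [-0.0006 -0.0028  0.0041]
(0.533, -0.2775, 0.125) [-0.38 -0.22  7.51]
(0.533, -0.2775, 0.013) [-0.42 -0.22 18.71]
```

```bash
python3 -m inch '{"delta_pos":[[-0.05,0.1,1.5],[-0.05,0.1,4],[-0.05,0.1,7],[-0.05,0.1,9],[-0.05,0.1,10],[-0.05,0.1,10],[-0.05,0.1,10]],"rot":[[0,0,0],[0,0,0],[0,0,0],[0,0,0],[0,0,0],[0,0,0],[0,0,0]],"hand":[9.4,9.4,9.4,9.4,9.4,9.4,9.4]}'; python3 -c "
from h import *
to((.535,-.2795,.013))"
```

```text
time_s: 3.4
eef_pos: [0.5365, -0.2765, 0.1009]
orientation: [180.0, -0.0, 87.5]
force: [-0.2, -1.0, 1.0]
opening: 0.0938
finger_force: 0.0
pos [ 0.5365 -0.2765  0.1009] ori [ 1.7999e+02 -4.0000e-02  8.7540e+01] t 3.4 open 0.0938
rot [ 0.0002 -0.0006  0.0025]
(0.535, -0.2795, 0.013) [-0.31 -0.14  8.79]
```

```bash
python3 -m inch '{"delta_pos":[[-0.25,-0.12,1.5],[-0.25,-0.12,4],[-0.25,-0.12,6.5],[-0.25,-0.12,8],[-0.25,-0.12,8.7],[-0.25,-0.12,8.8],[-0.25,-0.12,8.8],[-0.25,-0.12,8.8]],"rot":[[0,0,0],[0,0,0],[0,0,0],[0,0,0],[0,0,0],[0,0,0],[0,0,0],[0,0,0]],"hand":[9.4,9.4,9.4,9.4,9.4,9.4,9.4,9.4]}'; python3 -c "
from h import *
to((.535,-.2795,.013))"
```

```text
time_s: 4.07
eef_pos: [0.5357, -0.281, 0.0141]
orientation: [179.9, 0.1, 87.4]
force: [-0.0, -0.3, -0.3]
opening: 0.0938
finger_force: 0.0
pos [ 0.5357 -0.281   0.0141] ori [1.7985e+02 7.0000e-02 8.7430e+01] t 4.07 open 0.0938
rot [0.0025 0.0012 0.0006]
(0.535, -0.2795, 0.013) [ 0.15 -0.08  0.11]
```

```bash
python3 -m inch '{"delta_pos":[[0.1,0,0],[0.1,0,0],[0.1,0,0],[0.1,0,0],[0.1,0,0],[0.1,0,0],[0.1,0,0],[0.1,0,0],[0.1,0,0],[0.1,0,0]],"rot":[[0,0,0],[0,0,0],[0,0,0],[0,0,0],[0,0,0],[0,0,0],[0,0,0],[0,0,0],[0,0,0],[0,0,0]],"hand":[0,0,0,0,0,0,0,0,0,0]}'; python3 -m inch '{"delta_pos":[[0,0,-1],[0,0,-2.5],[0,0,-5],[0,0,-8],[0,0,-11],[0,0,-13],[0,0,-14],[0,0,-14],[0,0,-14]],"rot":[[0,0,0],[0,0,0],[0,0,0],[0,0,0],[0,0,0],[0,0,0],[0,0,0],[0,0,0],[0,0,0]],"hand":[0,0,0,0,0,0,0,0,0]}';python3 -c "
from h import *
to((.549,.0975,.15),(.549,.0975,.023))"
```

```text
time_s: 4.9
eef_pos: [0.5347, -0.2795, 0.0124]
orientation: [180.0, 0.0, 87.4]
force: [0.6, -0.3, -0.9]
opening: 0.0435
finger_force: 30.0
time_s: 5.65
eef_pos: [0.5339, -0.2789, 0.1519]
orientation: [-179.9, -0.0, 87.4]
force: [-0.7, -0.5, -4.3]
opening: 0.0434
finger_force: 30.0
pos [ 0.5339 -0.2789  0.1519] ori [-1.7994e+02 -5.0000e-02  8.7430e+01] t 5.65 open 0.0434
rot [-0.0011 -0.0008  0.0006]
(0.549, 0.0975, 0.15) [37.67 -0.18  0.22]
(0.549, 0.0975, 0.023) [37.66 -0.16 12.92]
```

```bash
python3 -m inch '{"delta_pos":[[1,0,0],[3,0,0],[6,0,0],[9,0,0],[12.5,-0.1,0],[16,-0.1,0],[19.5,-0.1,0],[23,-0.1,0],[26.5,-0.2,0],[30,-0.2,0],[33,-0.2,1],[35.5,-0.2,2],[37,-0.2,3.5],[37.7,-0.2,5],[37.7,-0.2,5],[37.7,-0.2,5],[37.7,-0.2,5],[37.7,-0.2,5]],"rot":[[0,0,0],[0,0,0],[0,0,0],[0,0,0],[0,0,0],[0,0,0],[0,0,0],[0,0,0],[0,0,0],[0,0,0],[0,0,0],[0,0,0],[0,0,0],[0,0,0],[0,0,0],[0,0,0],[0,0,0],[0,0,0]],"hand":[0,0,0,0,0,0,0,0,0,0,0,0,0,0,0,0,0,0]}';python3 -c "
from h import *
to((.5485,.0975,.023))"
```

```text
time_s: 7.15
eef_pos: [0.5499, 0.0959, 0.103]
orientation: [179.9, 0.0, 87.3]
force: [0.6, -0.3, -5.3]
opening: 0.0435
finger_force: 30.0
pos [0.5499 0.0959 0.103 ] ori [1.7995e+02 3.0000e-02 8.7310e+01] t 7.15 open 0.0435
rot [ 0.0009  0.0006 -0.0016]
(0.5485, 0.0975, 0.023) [ 0.16 -0.15  8.  ]
```

```bash
python3 -m inch '{"delta_pos":[[0.05,-0.05,1],[0.1,-0.1,2.5],[0.15,-0.1,4],[0.15,-0.1,5.5],[0.15,-0.1,6.6],[0.15,-0.1,7.2],[0.15,-0.1,7.5],[0.15,-0.1,7.5],[0.15,-0.1,7.5],[0.15,-0.1,7.5]],"rot":[[0,0,0],[0,0,0],[0,0,0],[0,0,0],[0,0,0],[0,0,0],[0,0,0],[0,0,0],[0,0,0],[0,0,0]],"hand":[0,0,0,0,0,0,0,0,0,0]}';python3 -c "
from h import *
to((.5485,.0975,.0215))"
```

```text
time_s: 7.98
eef_pos: [0.5492, 0.0988, 0.0281]
orientation: [179.9, -0.0, 87.4]
force: [1.3, 0.4, -4.7]
opening: 0.0438
finger_force: 30.0
pos [0.5492 0.0988 0.0281] ori [ 1.7992e+02 -2.0000e-02  8.7410e+01] t 7.98 open 0.0438
rot [ 0.0014 -0.0003  0.0003]
(0.5485, 0.0975, 0.0215) [-0.13 -0.06  0.66]
```

```bash
python3 -m inch '{"delta_pos":[[-0.06,-0.04,0.15],[-0.06,-0.04,0.3],[-0.06,-0.04,0.45],[-0.06,-0.04,0.55],[-0.06,-0.04,0.6],[-0.06,-0.04,0.62],[-0.06,-0.04,0.62],[-0.06,-0.04,0.62]],"rot":[[0,0,0],[0,0,0],[0,0,0],[0,0,0],[0,0,0],[0,0,0],[0,0,0],[0,0,0]],"hand":[0,0,0,0,0,0,0,0]}'
```

```text
time_s: 8.65
eef_pos: [0.548, 0.0983, 0.0214]
orientation: [-180.0, -0.0, 87.4]
force: [-0.5, 0.1, -1.7]
opening: 0.0435
finger_force: 30.0
```

Contact is felt: the weight's load is passing to the rail. Next I lower a hair, open and retreat.

```bash
python3 -m inch '{"delta_pos":[[0,0,0.05],[0,0,0.08],[0,0,0.08],[0,0,0.08],[0,0,0.08],[0,0,0.08],[0,0,0.08],[0,0,0.08]],"rot":[[0,0,0],[0,0,0],[0,0,0],[0,0,0],[0,0,0],[0,0,0],[0,0,0],[0,0,0]],"hand":[0,0,7.5,7.5,7.5,7.5,7.5,7.5]}'; python3 -m inch '{"delta_pos":[[0,0,-0.7],[0,0,-2.5],[0,0,-5],[0,0,-8],[0,0,-11],[0,0,-12.5],[0,0,-13],[0,0,-13]],"rot":[[0,0,0],[0,0,0],[0,0,0],[0,0,0],[0,0,0],[0,0,0],[0,0,0],[0,0,0]],"hand":[7.5,7.5,7.5,7.5,7.5,7.5,7.5,7.5]}'
python3 - <<'E'
from h import *
p,d=snap('wrist','w2');p2,d2=snap('top','t2')
a=cv2.resize(p[90:290,130:390,::-1],None,fx=3,fy=2.9)
cv2.imwrite('pics/w2b.png',a[:590,:790])
b=cv2.resize(p2[185:235,100:230,::-1],None,fx=6,fy=6,interpolation=cv2.INTER_CUBIC)
cv2.imwrite('pics/t2b.png',b)
to((.549,-.189,.15),(.549,-.189,.012))
E
```

```text
time_s: 9.32
eef_pos: [0.5482, 0.0982, 0.0204]
orientation: [180.0, 0.0, 87.4]
force: [-0.2, -1.4, 0.0]
opening: 0.0746
finger_force: 0.0
time_s: 9.98
eef_pos: [0.5489, 0.0984, 0.1519]
orientation: [179.8, -0.1, 87.4]
force: [-0.1, -0.2, -0.6]
opening: 0.0749
finger_force: 0.0
pos [0.5473 0.0983 0.1497] ori [-1.7992e+02  1.0000e-02  8.7430e+01] t 10.08 open 0.0751
rot [-0.0014  0.0001  0.0006]
(0.549, -0.189, 0.15) [-28.7    1.45  -0.03]
(0.549, -0.189, 0.012) [-28.69   1.47  13.77]
```

View pics/w2b.png

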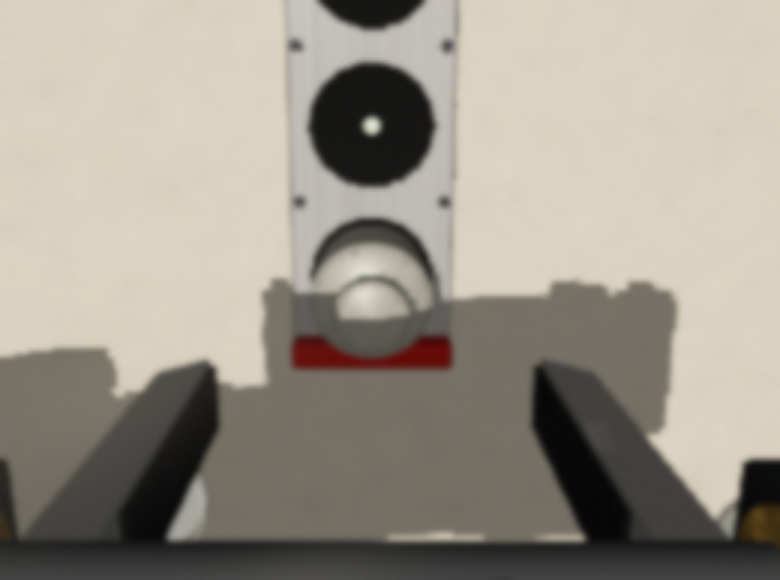

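Weight_a stands upright on disc 1 beside the red stop: body spans 313–437 px (centre 374) against a disc centre of 372, with a thin black rim visible at the far edge. Next is weight_b.

```bash
python3 - <<'E'
from h import *
c=arm.get_calibration('wrist');K=c['camera_matrix'];M=c['mount']
R=Ro.from_euler('xyz',[180,0,87.4],degrees=True).as_matrix();P=np.array([.548,.0983,.1505])
def ww(x,y,z):
    u,v=(x+.5)/3-.5+130,(y+.5)/2.9-.5+90
    r=R@(M[:3,:3]@np.linalg.solve(K,[u,v,1.]));o=P+R@M[:3,3]
    return (o+r*(z-o[2])/r[2]).round(4)
print(ww(372,126,.012),ww(374,298,.080),ww(373,293,.058))
E
python3 -m inch '{"delta_pos":[[-1,0,0],[-3,0.2,0],[-6,0.4,0],[-9.5,0.6,0],[-13,0.8,0],[-16.5,1,0],[-20,1.1,0],[-23.5,1.2,0],[-26,1.3,0.5],[-28,1.4,2],[-28.7,1.4,4],[-28.7,1.4,5],[-28.7,1.4,5],[-28.7,1.4,5],[-28.7,1.4,5]],"rot":[[0,0,0],[0,0,0],[0,0,0],[0,0,0],[0,0,0],[0,0,0],[0,0,0],[0,0,0],[0,0,0],[0,0,0],[0,0,0],[0,0,0],[0,0,0],[0,0,0],[0,0,0]],"hand":[7.5,7.5,7.5,7.5,7.5,7.5,7.5,7.5,7.5,7.5,7.5,7.5,7.5,7.5,7.5]}';python3 -c "
from h import *
to((.549,-.189,.012))"
```

```text
[0.5495 0.1583 0.012 ] [0.5479 0.1043 0.08  ] [0.5473 0.1006 0.058 ]
time_s: 11.33
eef_pos: [0.5495, -0.1881, 0.1006]
orientation: [-180.0, -0.0, 87.5]
force: [-0.1, 0.5, 0.1]
opening: 0.0754
finger_force: 0.0
pos [ 0.5495 -0.1881  0.1006] ori [-1.7999e+02 -3.0000e-02  8.7510e+01] t 11.33 open 0.0754
rot [-0.0001 -0.0006  0.002 ]
(0.549, -0.189, 0.012) [-0.1  -0.04  8.86]
```

```bash
python3 -m inch '{"delta_pos":[[-0.08,-0.04,1.5],[-0.08,-0.04,4],[-0.08,-0.04,6.5],[-0.08,-0.04,8.2],[-0.08,-0.04,8.8],[-0.08,-0.04,8.8],[-0.08,-0.04,8.8],[-0.08,-0.04,8.8],[-0.08,-0.04,8.8],[-0.08,-0.04,8.8],[-0.08,-0.04,8.8],[-0.08,-0.04,8.8],[-0.08,-0.04,8.8],[-0.08,-0.04,8.8]],"rot":[[0,0,0],[0,0,0],[0,0,0],[0,0,0],[0,0,0],[0,0,0],[0,0,0],[0,0,0],[0,0,0],[0,0,0],[0,0,0],[0,0,0],[0,0,0],[0,0,0]],"hand":[7.5,7.5,7.5,7.5,7.5,7.5,7.5,0,0,0,0,0,0,0]}'
```

```text
time_s: 12.5
eef_pos: [0.5488, -0.1899, 0.0126]
orientation: [180.0, -0.0, 87.4]
force: [-0.4, 0.5, 1.9]
opening: 0.0354
finger_force: 30.0
```

View pics/t2b.png

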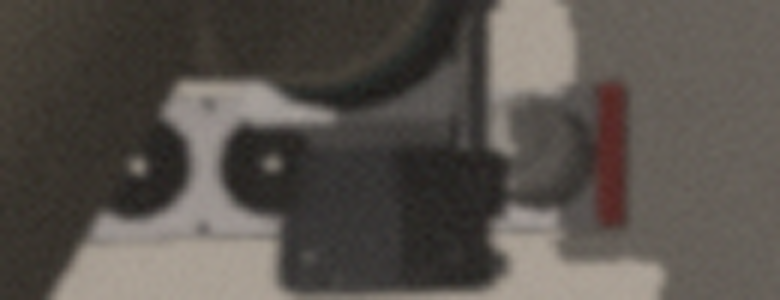

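The top view is half hidden by the gripper, so I'll recheck A once clear. Weight_b is gripped at 35 mm; now lift and carry it.

```bash
python3 -m inch '{"delta_pos":[[0,0,-1],[0,0,-2.5],[0,0,-5],[0.5,0,-8],[2,0,-11],[4.5,0,-13],[7.5,0,-14],[11,-0.1,-14],[14.5,-0.2,-14],[18,-0.4,-14],[21.5,-0.6,-14],[25,-0.9,-14],[28,-1.1,-14],[31,-1.2,-14],[33.3,-1.3,-14],[34.5,-1.3,-14],[34.9,-1.3,-14],[34.9,-1.3,-14],[34.9,-1.3,-14]],"rot":[[0,0,0],[0,0,0],[0,0,0],[0,0,0],[0,0,0],[0,0,0],[0,0,0],[0,0,0],[0,0,0],[0,0,0],[0,0,0],[0,0,0],[0,0,0],[0,0,0],[0,0,0],[0,0,0],[0,0,0],[0,0,0],[0,0,0]],"hand":[0,0,0,0,0,0,0,0,0,0,0,0,0,0,0,0,0,0,0]}';python3 -c "
from h import *
to((.5514,.1595,.0215))"
```

```text
time_s: 14.08
eef_pos: [0.5515, 0.1571, 0.1525]
orientation: [-180.0, 0.1, 87.3]
force: [-0.2, 0.0, -3.9]
opening: 0.0354
finger_force: 30.0
pos [0.5515 0.1571 0.1525] ori [-1.7999e+02  9.0000e-02  8.7310e+01] t 14.08 open 0.0354
rot [-0.0001  0.0016 -0.0016]
(0.5514, 0.1595, 0.0215) [ 0.26 -0.02 13.1 ]
```

```bash
python3 -m inch '{"delta_pos":[[0.1,0,1],[0.1,0,3],[0.1,0,5.5],[0.1,0,8],[0.1,0,10],[0.1,0,11.5],[0.1,0,12.2],[0.1,0,12.4],[0.1,0,12.4],[0.1,0,12.4],[0.1,0,12.4]],"rot":[[0,0,0],[0,0,0],[0,0,0],[0,0,0],[0,0,0],[0,0,0],[0,0,0],[0,0,0],[0,0,0],[0,0,0],[0,0,0]],"hand":[0,0,0,0,0,0,0,0,0,0,0]}';python3 -c "
from h import *
to((.5514,.1595,.0215))"
```

```text
time_s: 15.0
eef_pos: [0.5524, 0.1602, 0.0295]
orientation: [179.9, -0.0, 87.4]
force: [-0.2, 0.5, -3.3]
opening: 0.0352
finger_force: 30.0
pos [0.5524 0.1602 0.0295] ori [ 1.7989e+02 -3.0000e-02  8.7390e+01] t 15.0 open 0.0352
rot [ 0.0019 -0.0006 -0.0001]
(0.5514, 0.1595, 0.0215) [-0.08 -0.1   0.8 ]
```

```bash
python3 -m inch '{"delta_pos":[[-0.05,-0.07,0.2],[-0.05,-0.07,0.4],[-0.05,-0.07,0.55],[-0.05,-0.07,0.65],[-0.05,-0.07,0.72],[-0.05,-0.07,0.75],[-0.05,-0.07,0.75],[-0.05,-0.07,0.75]],"rot":[[0,0,0],[0,0,0],[0,0,0],[0,0,0],[0,0,0],[0,0,0],[0,0,0],[0,0,0]],"hand":[0,0,0,0,0,0,0,0]}'
```

```text
time_s: 15.67
eef_pos: [0.5507, 0.1599, 0.0216]
orientation: [-180.0, -0.0, 87.4]
force: [-1.8, 0.5, 6.2]
opening: 0.0355
finger_force: 30.0
```

```bash
python3 -m inch '{"delta_pos":[[0,0,0],[0,0,0],[0,0,0],[0,0,0],[0,0,0],[0,0,-0.7],[0,0,-2.5],[0,0,-5],[0,0,-8],[0,0,-11],[0,0,-12.5],[0,0,-13],[0,0,-13]],"rot":[[0,0,0],[0,0,0],[0,0,0],[0,0,0],[0,0,0],[0,0,0],[0,0,0],[0,0,0],[0,0,0],[0,0,0],[0,0,0],[0,0,0],[0,0,0]],"hand":[7,7,7,7,7,7,7,7,7,7,7,7,7]}';python3 -c "
from h import *
to((.4547,-.1915,.1))"
```

```text
time_s: 16.75
eef_pos: [0.5516, 0.1602, 0.1524]
orientation: [179.8, -0.1, 87.4]
force: [0.3, 0.3, -0.2]
opening: 0.07
finger_force: 0.0
pos [0.5516 0.1602 0.1524] ori [ 1.7985e+02 -7.0000e-02  8.7430e+01] t 16.75 open 0.07
rot [ 0.0026 -0.0013  0.0005]
(0.4547, -0.1915, 0.1) [-35.57  -8.12   5.18]
```

```bash
python3 -m inch '{"delta_pos":[[-1,-0.2,0],[-3.5,-0.8,0],[-7,-1.6,0],[-10.5,-2.4,0],[-14,-3.2,0],[-17.5,-4,0],[-21,-4.8,0],[-24.5,-5.6,0],[-28,-6.4,0],[-31,-7.1,0.5],[-33.5,-7.6,2],[-35,-8,4],[-35.6,-8.1,5],[-35.6,-8.1,5],[-35.6,-8.1,5],[-35.6,-8.1,5]],"rot":[[0,0,0],[0,0,0],[0,0,0],[0,0,0],[0,0,0],[0,0,0],[0,0,0],[0,0,0],[0,0,0],[0,0,0],[0,0,0],[0,0,0],[0,0,0],[0,0,0],[0,0,0],[0,0,0]],"hand":[7,7,7,7,7,7,7,7,7,7,7,7,7,7,7,7]}';python3 - <<'E'
from h import *
to((.4547,-.1915,.0115))
p2,d2=snap('top','t3');p,d=snap('wrist','w3')
b=cv2.resize(p2[190:232,100:230,::-1],None,fx=6,fy=6,interpolation=cv2.INTER_CUBIC)
cv2.imwrite('pics/t3b.png',b)
E
```

```text
time_s: 18.08
eef_pos: [0.4542, -0.1908, 0.101]
orientation: [-180.0, -0.0, 87.5]
force: [1.1, 0.5, -0.3]
opening: 0.0701
finger_force: 0.0
pos [ 0.4542 -0.1908  0.101 ] ori [-1.7998e+02 -5.0000e-02  8.7520e+01] t 18.08 open 0.0701
rot [-0.0003 -0.0009  0.0021]
(0.4547, -0.1915, 0.0115) [-0.07  0.06  8.95]
```

View pics/t3b.png

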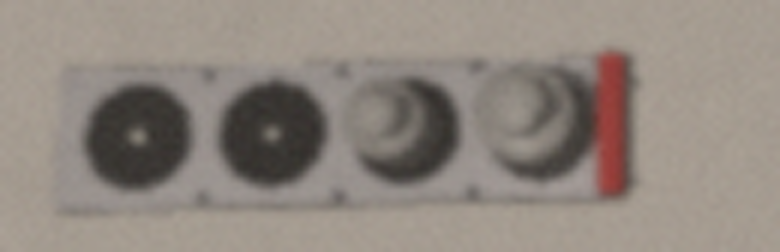

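Run:
```python
from h import *
c=arm.get_calibration('top');K=c['camera_matrix'];Ti=np.linalg.inv(c['T'])
def pr(x,y,z):
    q=K@(Ti@[x,y,z,1])[:3];u,v=q[:2]/q[2];return round((u+.5-100)*6-.5),round((v+.5-190)*6-.5)
b=cv2.imread('pics/t3b.png');o=[]
a=np.linspace(0,2*np.pi,40)
for x,y,r1,r2,h1,h2 in[(.5488,.0975,.022,.013,.046,.068),(.5517,.1597,.018,.011,.038,.056)]:
    for r,h,col in((r1,0,(0,255,255)),(r1,h1,(0,255,0)),(r2,h2,(255,0,255))):
        pts=np.array([pr(x+r*np.cos(t),y+r*np.sin(t),.012+h) for t in a]);cv2.polylines(b,[pts],True,col,1)
cv2.imwrite('pics/t3o.png',cv2.resize(b[40:210,320:640],None,fx=2.4,fy=2.4))
```

```text
(no output)
```

View pics/t3o.png

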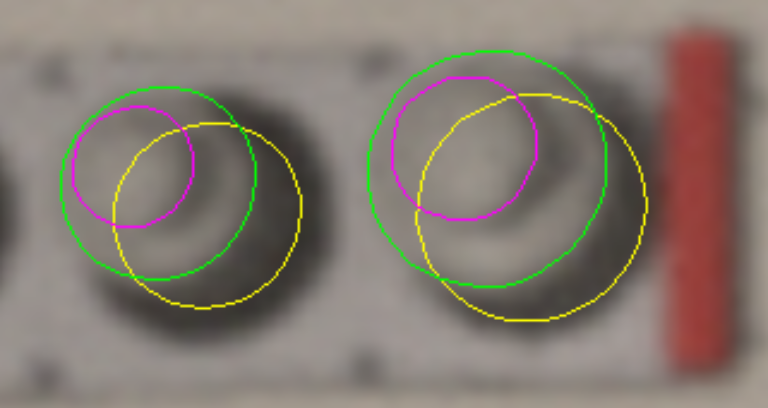

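```bash
python3 -m inch '{"delta_pos":[[-0.05,0.05,1.5],[-0.05,0.05,4],[-0.05,0.05,6.5],[-0.05,0.05,8.2],[-0.05,0.05,8.9],[-0.05,0.05,8.9],[-0.05,0.05,8.9],[-0.05,0.05,8.9],[-0.05,0.05,8.9],[-0.05,0.05,8.9],[-0.05,0.05,8.9],[-0.05,0.05,8.9],[-0.05,0.05,8.9],[-0.05,0.05,8.9]],"rot":[[0,0,0],[0,0,0],[0,0,0],[0,0,0],[0,0,0],[0,0,0],[0,0,0],[0,0,0],[0,0,0],[0,0,0],[0,0,0],[0,0,0],[0,0,0],[0,0,0]],"hand":[7,7,7,7,7,7,7,0,0,0,0,0,0,0]}'
```

```text
time_s: 19.35
eef_pos: [0.4544, -0.1927, 0.0121]
orientation: [180.0, 0.0, 87.4]
force: [-0.9, -0.2, 2.0]
opening: 0.0284
finger_force: 30.0
```

The overlay of the expected outlines agrees with both weights to about 2 mm. Weight_c is gripped at 28 mm; carry it to disc 3.

```bash
python3 -m inch '{"delta_pos":[[0,0,-1],[0,0,-2.5],[0,0,-5],[0.5,0.2,-8],[2,0.6,-11],[4.5,1.2,-13],[7.5,2,-14],[11,2.8,-14],[14.5,3.6,-14],[18,4.4,-14],[21.5,5.2,-14],[25,6,-14],[28.5,6.7,-14],[32,7.3,-14],[35.5,7.7,-14],[38.5,8,-14],[40.8,8.1,-14],[41.8,8.1,-14],[41.8,8.1,-14],[41.8,8.1,-14]],"rot":[[0,0,0],[0,0,0],[0,0,0],[0,0,0],[0,0,0],[0,0,0],[0,0,0],[0,0,0],[0,0,0],[0,0,0],[0,0,0],[0,0,0],[0,0,0],[0,0,0],[0,0,0],[0,0,0],[0,0,0],[0,0,0],[0,0,0],[0,0,0]],"hand":[0,0,0,0,0,0,0,0,0,0,0,0,0,0,0,0,0,0,0,0]}';python3 -c "
from h import *
to((.5545,.2215,.0215))"
```

```text
time_s: 21.02
eef_pos: [0.5536, 0.2199, 0.152]
orientation: [-180.0, 0.1, 87.4]
force: [-0.8, -0.8, -1.6]
opening: 0.0285
finger_force: 30.0
pos [0.5536 0.2199 0.152 ] ori [-1.7997e+02  9.0000e-02  8.7410e+01] t 21.02 open 0.0285
rot [-0.0006  0.0015  0.0001]
(0.5545, 0.2215, 0.0215) [ 0.19  0.09 13.05]
```

```bash
python3 -m inch '{"delta_pos":[[0.1,0.08,1],[0.1,0.08,3],[0.1,0.08,5.5],[0.1,0.08,8],[0.1,0.08,10],[0.1,0.08,11.5],[0.1,0.08,12.2],[0.1,0.08,12.4],[0.1,0.08,12.4],[0.1,0.08,12.4],[0.1,0.08,12.4]],"rot":[[0,0,0],[0,0,0],[0,0,0],[0,0,0],[0,0,0],[0,0,0],[0,0,0],[0,0,0],[0,0,0],[0,0,0],[0,0,0]],"hand":[0,0,0,0,0,0,0,0,0,0,0]}';python3 -c "
from h import *
to((.5545,.2215,.0215))"
```

```text
time_s: 21.93
eef_pos: [0.5558, 0.2221, 0.0291]
orientation: [179.9, -0.0, 87.4]
force: [0.6, 0.2, -1.6]
opening: 0.0284
finger_force: 30.0
pos [0.5558 0.2221 0.0291] ori [ 1.799e+02 -4.000e-02  8.739e+01] t 21.93 open 0.0284
rot [ 0.0018 -0.0007 -0.0001]
(0.5545, 0.2215, 0.0215) [-0.07 -0.13  0.76]
```

```bash
python3 -m inch '{"delta_pos":[[-0.05,-0.08,0.2],[-0.05,-0.08,0.4],[-0.05,-0.08,0.55],[-0.05,-0.08,0.65],[-0.05,-0.08,0.7],[-0.05,-0.08,0.72],[-0.05,-0.08,0.72],[-0.05,-0.08,0.72]],"rot":[[0,0,0],[0,0,0],[0,0,0],[0,0,0],[0,0,0],[0,0,0],[0,0,0],[0,0,0]],"hand":[0,0,0,0,0,0,0,0]}'
```

```text
time_s: 22.6
eef_pos: [0.5539, 0.2218, 0.0211]
orientation: [-180.0, -0.0, 87.4]
force: [-1.8, 0.9, 6.1]
opening: 0.0282
finger_force: 30.0
```

Contact. Release, retreat, and go back to D.

```bash
python3 -m inch '{"delta_pos":[[0,0,0],[0,0,0],[0,0,0],[0,0,0],[0,0,0],[0,0,-0.7],[0,0,-2.5],[0,0,-5],[0,0,-8],[0,0,-11],[0,0,-12.5],[0,0,-13],[0,0,-13]],"rot":[[0,0,0],[0,0,0],[0,0,0],[0,0,0],[0,0,0],[0,0,0],[0,0,0],[0,0,0],[0,0,0],[0,0,0],[0,0,0],[0,0,0],[0,0,0]],"hand":[6.5,6.5,6.5,6.5,6.5,6.5,6.5,6.5,6.5,6.5,6.5,6.5,6.5]}';python3 -c "
from h import *
to((.4485,-.285,.1))"
```

```text
time_s: 23.68
eef_pos: [0.5549, 0.2221, 0.1523]
orientation: [179.9, -0.1, 87.4]
force: [0.6, 0.5, 0.1]
opening: 0.065
finger_force: 0.0
pos [0.5549 0.2221 0.1523] ori [ 1.7985e+02 -9.0000e-02  8.7430e+01] t 23.68 open 0.065
rot [ 0.0026 -0.0015  0.0004]
(0.4485, -0.285, 0.1) [-51.14  -8.37   5.13]
```

```bash
python3 -m inch '{"delta_pos":[[-1,-0.2,0],[-4,-0.7,0],[-8,-1.4,0],[-12,-2,0],[-16,-2.7,0],[-20,-3.3,0],[-24,-4,0],[-28,-4.6,0],[-32,-5.3,0],[-36,-5.9,0],[-40,-6.6,0],[-44,-7.2,0],[-47,-7.7,0],[-49.5,-8.1,1],[-50.8,-8.4,3],[-51.2,-8.4,5],[-51.2,-8.4,5],[-51.2,-8.4,5],[-51.2,-8.4,5]],"rot":[[0,0,0],[0,0,0],[0,0,0],[0,0,0],[0,0,0],[0,0,0],[0,0,0],[0,0,0],[0,0,0],[0,0,0],[0,0,0],[0,0,0],[0,0,0],[0,0,0],[0,0,0],[0,0,0],[0,0,0],[0,0,0],[0,0,0]],"hand":[6.5,6.5,6.5,6.5,6.5,6.5,6.5,6.5,6.5,6.5,6.5,6.5,6.5,6.5,6.5,6.5,6.5,6.5,6.5]}';python3 - <<'E'
from h import *
to((.4485,-.285,.008))
E
```

```text
time_s: 25.27
eef_pos: [0.4467, -0.2853, 0.1006]
orientation: [-179.9, -0.0, 87.4]
force: [-0.4, 0.9, -0.4]
opening: 0.0649
finger_force: 0.0
pos [ 0.4467 -0.2853  0.1006] ori [-1.7993e+02 -5.0000e-02  8.7450e+01] t 25.27 open 0.0649
rot [-0.0011 -0.0008  0.0008]
(0.4485, -0.285, 0.008) [0.03 0.19 9.26]
```

```bash
python3 -m inch '{"delta_pos":[[0,0.15,1.5],[0,0.15,4],[0,0.15,6.5],[0,0.15,8.2],[0,0.15,9],[0,0.15,9.2],[0,0.15,9.2],[0,0.15,9.2],[0,0.15,9.2],[0,0.15,9.2],[0,0.15,9.2],[0,0.15,9.2],[0,0.15,9.2],[0,0.15,9.2],[0,0.15,9.2]],"rot":[[0,0,0],[0,0,0],[0,0,0],[0,0,0],[0,0,0],[0,0,0],[0,0,0],[0,0,0],[0,0,0],[0,0,0],[0,0,0],[0,0,0],[0,0,0],[0,0,0],[0,0,0]],"hand":[6.5,6.5,6.5,6.5,6.5,6.5,6.5,0,0,0,0,0,0,0,0]}'
```

```text
time_s: 26.52
eef_pos: [0.4485, -0.286, 0.0088]
orientation: [-180.0, -0.0, 87.4]
force: [-0.3, -0.4, 1.3]
opening: 0.0214
finger_force: 30.0
```

```bash
python3 -m inch '{"delta_pos":[[0,0,-1],[0,0,-3],[0,0,-6],[1,0.2,-9],[3,0.5,-12],[6,0.9,-14],[10,1.5,-14],[14,2,-14],[18,2.6,-14],[22,3.2,-14],[26,3.8,-14],[30,4.4,-14],[34,5,-14],[38,5.6,-14],[42,6.2,-14],[46,6.8,-14],[50,7.4,-14],[53.5,7.8,-14],[56,8.1,-14],[57.3,8.3,-14]],"rot":[[0,0,0],[0,0,0],[0,0,0],[0,0,0],[0,0,0],[0,0,0],[0,0,0],[0,0,0],[0,0,0],[0,0,0],[0,0,0],[0,0,0],[0,0,0],[0,0,0],[0,0,0],[0,0,0],[0,0,0],[0,0,0],[0,0,0],[0,0,0]],"hand":[0,0,0,0,0,0,0,0,0,0,0,0,0,0,0,0,0,0,0,0]}';python3 -m inch '{"delta_pos":[[0,0,1],[0,0,3],[0,0,4],[0,0,4],[0,0,4]],"rot":[[0,0,0],[0,0,0],[0,0,0],[0,0,0],[0,0,0]],"hand":[0,0,0,0,0]}';python3 -c "
from h import *
to((.557,.2833,.0178))"
```

```text
time_s: 28.18
eef_pos: [0.5565, 0.2877, 0.1488]
orientation: [-180.0, -0.1, 87.7]
force: [-0.1, -0.2, -0.7]
opening: 0.0213
finger_force: 30.0
time_s: 28.6
eef_pos: [0.557, 0.2803, 0.1083]
orientation: [-179.9, 0.1, 87.3]
force: [0.7, -0.8, -0.5]
opening: 0.0214
finger_force: 30.0
pos [0.557  0.2803 0.1083] ori [-1.7991e+02  1.0000e-01  8.7260e+01] t 28.6 open 0.0214
rot [-0.0015  0.0018 -0.0025]
(0.557, 0.2833, 0.0178) [ 0.32 -0.    9.05]
```

```bash
python3 -m inch '{"delta_pos":[[0.1,0,1],[0.1,0,3],[0.1,0,5],[0.1,0,7],[0.1,0,7.8],[0.1,0,8.1],[0.1,0,8.2],[0.1,0,8.2],[0.1,0,8.2]],"rot":[[0,0,0],[0,0,0],[0,0,0],[0,0,0],[0,0,0],[0,0,0],[0,0,0],[0,0,0],[0,0,0]],"hand":[0,0,0,0,0,0,0,0,0]}';python3 -c "
from h import *
to((.557,.2833,.0178))"
```

```text
time_s: 29.35
eef_pos: [0.5583, 0.2839, 0.0279]
orientation: [179.9, -0.1, 87.4]
force: [0.3, -0.2, 0.1]
opening: 0.0214
finger_force: 30.0
pos [0.5583 0.2839 0.0279] ori [ 1.7989e+02 -5.0000e-02  8.7410e+01] t 29.35 open 0.0214
rot [ 0.0018 -0.0009  0.0002]
(0.557, 0.2833, 0.0178) [-0.06 -0.13  1.01]
```

```bash
python3 -m inch '{"delta_pos":[[-0.03,-0.08,0.2],[-0.03,-0.08,0.4],[-0.03,-0.08,0.6],[-0.03,-0.08,0.75],[-0.03,-0.08,0.85],[-0.03,-0.08,0.92],[-0.03,-0.08,0.95],[-0.03,-0.08,0.95],[-0.03,-0.08,0.95]],"rot":[[0,0,0],[0,0,0],[0,0,0],[0,0,0],[0,0,0],[0,0,0],[0,0,0],[0,0,0],[0,0,0]],"hand":[0,0,0,0,0,0,0,0,0]}'
```

```text
time_s: 30.1
eef_pos: [0.5565, 0.2834, 0.0179]
orientation: [-180.0, -0.0, 87.4]
force: [-1.7, -1.5, 6.6]
opening: 0.0214
finger_force: 30.0
```

```bash
python3 -m inch '{"delta_pos":[[0,0,0],[0,0,0],[0,0,0],[0,0,0],[0,0,0],[0,0,-0.7],[0,0,-2.5],[0,0,-5],[0,0,-8],[0,0,-11],[0,0,-14],[-1,0,-16],[-3,0,-17],[-6,0,-17],[-9,0,-17],[-12,0,-17],[-14,0,-17],[-15,0,-17],[-15,0,-17],[-15,0,-17]],"rot":[[0,0,0],[0,0,0],[0,0,0],[0,0,0],[0,0,0],[0,0,0],[0,0,0],[0,0,0],[0,0,0],[0,0,0],[0,0,0],[0,0,0],[0,0,0],[0,0,0],[0,0,0],[0,0,0],[0,0,0],[0,0,0],[0,0,0],[0,0,0]],"hand":[6,6,6,6,6,6,6,6,6,6,6,6,6,6,6,6,6,6,6,6]}';python3 -m inch '{"delta_pos":[[0,0,0],[0,0,0],[0,0,0],[0,0,0],[0,0,0],[0,0,0],[0,0,0],[0,0,0]],"rot":[[0,0,0],[0,0,0],[0,0,0],[0,0,0],[0,0,0],[0,0,0],[0,0,0],[0,0,0]],"hand":[6,6,6,6,6,6,6,6]}';python3 - <<'E'
from h import *
s=arm.observe();p,d=snap('wrist','w4');snap('top','t4')
c=arm.get_calibration('wrist');K=c['camera_matrix'];M=c['mount']
H=np.eye(4);H[:3,:3]=Ro.from_euler('xyz',s['orientation'],degrees=True).as_matrix();H[:3,3]=s['eef_pos'];print(s['eef_pos'])
Ti=np.linalg.inv(H@M)
S=4
def pr(x,y,z):
    q=K@(Ti@[x,y,z,1])[:3];u,v=q[:2]/q[2];return u,v
m=np.array([(.5488,.0975),(.5517,.1597),(.5542,.2214),(.5571,.2831)])
uv=np.array([pr(*q,.012) for q in m]);print(uv)
x0,y0=int(uv[:,0].min())-40,max(0,int(uv[:,1].min())-30)
x1,y1=int(uv[:,0].max())+40,int(uv[:,1].max())+30
S=min(700/(x1-x0),590/(y1-y0))
b=cv2.resize(p[y0:y1,x0:x1,::-1],None,fx=S,fy=S,interpolation=cv2.INTER_CUBIC)
g=b.copy();a=np.linspace(0,2*np.pi,40)
f=lambda uv:[round((uv[0]+.5-x0)*S-.5),round((uv[1]+.5-y0)*S-.5)]
for (x,y),r1,r2,h1,h2 in zip(m,(.022,.018,.0145,.011),(.013,.011,.009,.007),(.046,.038,.029,.022),(.068,.056,.044,.034)):
    for r,h,col in((.025,0,(0,255,255)),(r1,h1,(0,255,0)),(r2,h2,(255,0,255))):
        cv2.polylines(g,[np.array([f(pr(x+r*np.cos(t),y+r*np.sin(t),.012+h)) for t in a])],True,col,1)
o=np.hstack([b,g]);k=min(800/o.shape[1],600/o.shape[0],1)
cv2.imwrite('pics/w4o.png',cv2.resize(o,None,fx=k,fy=k))
E
```

```text
time_s: 31.77
eef_pos: [0.5496, 0.1337, 0.1871]
orientation: [-180.0, -0.0, 87.4]
force: [0.9, 0.7, -0.4]
opening: 0.0601
finger_force: 0.0
time_s: 32.43
eef_pos: [0.5498, 0.1336, 0.1872]
orientation: [-180.0, 0.0, 87.4]
force: [-1.0, 0.0, -0.3]
opening: 0.0601
finger_force: 0.0
[0.54978631 0.13360883 0.18724359]
[[255.21304722 203.00568954]
 [255.26985683 158.19942057]
 [255.03624743 109.79517685]
 [255.10872084  56.86657409]]
```

View pics/w4o.png

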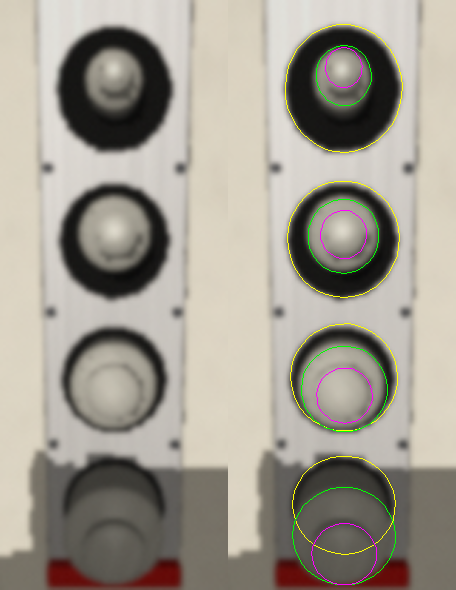

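All four weights stand upright on their discs in order: largest at the bottom by the red stop, about (115,530), then (115,378), (115,232) and the smallest at (115,80). The outlines match the discs to about 1–2 mm. The gripper is clear of everything, so I'll hand in.

```bash
python3 -c "
from cell import arm
print(arm.job_done())"
```

```text
the job is handed in; nothing more can be done
None
```

The job is handed in at about 33 s: the four steel weights stand upright on the rail, largest on the disc by the red stop down to smallest, each within about 2 mm of its disc's centre by the last wrist picture; the beaker, dish and look-alikes were not touched.

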